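Pack the specimen cups for transport

TASK

The two capped specimen cups are ready to go: drop both into the open rectangular transport tray (not into the round beaker), letting each go just over or inside the tray rather than from high up, and let them settle. It does not matter in which order, or whether they stand or lie in the tray. Leave the tray and the beaker standing where they are.

Things in the scene. Friction and masses are not known exactly. Their poses are not given: they have to be found in the camera images.
- cup_1: screw-cap specimen cup, sealed, standing upright: round whitish translucent body 38 mm in diameter under a wider ribbed orange cap; 44 mm in diameter over the cap, 53 mm high (cap from 40 to 53 mm above the surface, its grip 42 mm wide), about 35 g. The two cups are alike. Origin: centre of its underside, z up its axis; it is round, so its yaw does not matter
- cup_2: screw-cap specimen cup, sealed, standing upright: round whitish translucent body 38 mm in diameter under a wider ribbed orange cap; 44 mm in diameter over the cap, 53 mm high (cap from 40 to 53 mm above the surface, its grip 42 mm wide), about 35 g. The two cups are alike. Origin: centre of its underside, z up its axis; it is round, so its yaw does not matter
- tray: open-topped rectangular grey plastic tray standing on the worktop, loose, about 0.9 kg: 140 mm (its x) by 220 mm (its y), 65 mm high, walls and floor 4 mm thick (a rolled rim adds 5 mm outside), inside 132 by 212 mm, empty. Origin: centre of its underside, z up. It stands to the left or the right of the cups, turned a little either way
- beaker: round off-white open beaker, 90 mm in diameter at the rim and tapering to its foot, 95 mm high, loose, about 0.35 kg; stands on the other side from the tray and is not to be used. Origin: centre of its underside, z up. (Also standing near the cups, not part of the job: a waisted orange hand decapper 35 mm in diameter and 70 mm high, and a white label roll 66 mm in diameter and 28 mm high. These and the cups stand 95 mm or more apart, centre to centre.)
Things that resemble listed ones, but are neither listed nor needed, are in the scene too. Leave any turquoise or yellow look-alike of the cup_1 alone.

How it is judged:
At the end, for the whole second after the job is handed in: Both cups are in the tray and settled: the centre of each cup's underside lies within the tray's inner walls (66 mm either way in the tray's x, 106 mm in its y) and less than 62 mm above the tray's underside; slower than 0.2 m/s; the tray stands flat (within 0.1 rad) (x of cup_1 in the frame of tray between -0.066 and 0.066 m and y of cup_1 in the frame of tray between -0.106 and 0.106 m and z of each of cup_1, cup_2 in the frame of tray below 0.062 m and linear speed of each of cup_1, cup_2 below 0.2 m/s and x of cup_2 in the frame of tray between -0.066 and 0.066 m and y of cup_2 in the frame of tray between -0.106 and 0.106 m and angle between tray's own z axis and vertical below 0.1 rad); the robot touches nothing.
It fails at once if a cup falls from high up (faster than 1.8 m/s, a free fall of about 165 mm) (linear speed of any of cup_1, cup_2 above 1.8 m/s).
It fails at once if the tray or the beaker is shifted more than 50 mm (distance of any of tray, beaker from where it was at the start of the episode above 0.05 m).
It fails at once if the tray or the beaker is tipped by more than 0.35 rad (angle between any of tray, beaker's own z axis and vertical above 0.35 rad).
It also fails if it takes over 50 s, if anything falls off the work surface, if the arm or the gripper's body presses on something with over 40 N, if the wrist force passes 120 N, or if a joint passes its speed limit or range.

ROBOT

A 6-joint arm with a two-finger parallel gripper is mounted at the origin on a cart in front of the work surface, level with it; the furniture and walls round the work are solid. World frame = base frame: x ahead of the robot, y to its left, z up, the work surface at z = 0. Lengths are in m, angles in rad, forces in N, time in s.
With the tool pointing down it reaches from about 0.35 to 0.775 m from the base axis. Payload 7.3 kg.
Tool frame: the origin (TCP) lies midway between the tips of the shut fingers; the grasp point (between the pads) lies 19 mm behind it (robot.grip_depth is the z of the grasp point in the tool frame, in m); z points along the fingers, y is the line along which they close (so a half turn about z gives the same grasp; the last joint's range is limited). The gripper opens to 92 mm and grips with 3 to 60 N. Pads are 19 mm wide; open, the fingers measure 130 mm over their backs; the gripper's body (75 mm by 190 mm) begins 47 mm behind the grasp point.
Start: joints at [1.096, 0.342, 1.524, -0, 1.275, -0.146], TCP at [0.17, 0.497, 0.191] pointing down, gripper open.
Joint ranges: [-2.53, 2.53], [-0.77, 2.02], [0.04, 2.7], [-1, 4.14], [0.28, 2.66], [-3.11, 3.11]. Speed limits (rad/s): [2.57, 2.57, 3.14, 3.14, 3.14, 3.14].

INTERFACE

Orientations are given as [roll, pitch, yaw] about the fixed x, y, z axes, in that order (R = Rz(yaw) Ry(pitch) Rx(roll)).
In Python, from cell import robot, viewer gives the robot as it stands.
- The arm moves only by the tool step_arm, never from a script. Its argument "increments" is a list of rows, each an object with "delta_pos": the shift along the tool's x, y, z in cm, a list of three; "dr": the turn, a rotation vector about the tool's x, y, z in degrees, a list of three; "fingers": the closure, from -1 (fully open) to 1 (shut), so that 0 is half open. In form: [{"delta_pos": [tx, ty, tz], "dr": [wx, wy, wz], "fingers": fingers}, ...]. A call has exactly 5 rows; each row is the pose to reach, as a shift and turn from the pose commanded when the call began, along the tool's axes at that moment; what a row does not reach only later rows make up. A row lasts 1/8 s, in which the tool goes at most 62.5 mm and 10.7 degrees, less where a joint would pass 70% of its speed; a pose out of reach is approached as far as the arm can. A call with a gripper value outside its range is refused whole. The fingers move at their own pace and stop on an object; "newtons" is the grip in N (left out, the last holds). Time passes only in rows, so rows that repeat a pose let the fingers close, or fill a call up. It gives the time, the measured TCP pose, the force, the opening and the grip force at its end, in the units of the state.
- robot.observe(): the state, without advancing time (a new reading comes with each control period).
- viewer.read_camera(name): name is "scene" or "top" or "wrist"; returns the picture (400x640x3 uint8, red, green, blue); there is no depth.
- viewer.camera_params(name): a dict with "K" (3x3 intrinsics, pixels), "T" (4x4, takes a point from camera to world coordinates). Camera axes: x right, y down, z forward; pixel columns grow to the right and rows downward; lengths in m; the calibration is good to about 2 mm. A picture is of the moment at which its call begins: read the wrist's pose just before it. camera_params takes no time and is no camera call; for the wrist camera it gives the pose at the moment of the call.
- robot.hand_in(): hands the job in; it is judged then, once.
The state is a dict: "time": time; "qpos": joint angles; "qvel": joint speeds; "joint_efforts": joint torques, N m; "tool_pos": TCP position; "tool_rot": TCP orientation; "contact_force": force on the tool from outside, world axes, zero at the start; "torque": the same for the moment, N m; "opening": finger opening in m; "grip_force": force on a finger pad.
Only numpy, scipy, OpenCV 4.12 (cv2) and the standard library are available. Lean on these libraries where they do the work, as an engineer would, in place of code of your own. Each camera call takes 0.05 s, during which the arm holds its last target. There are 200 camera calls.

## Working session

There is one attempt and no reset: what is moved stays moved. The work goes in short steps, Python scripts to look and compute and a tool call to move; the robot and the scene stay as the last step left them, time stands still between calls to the robot, and variables do not carry over. Pictures are saved under pics/ and viewed, at most 10 in all, crops included, and the job is handed in when it is done.

Besides the shell and the picture viewer there is one more tool, called by a JSON object that holds its "op" and its "data", one argument or row to a line. step_arm: Moves the arm, as the interface text tells. Its arguments: {"type":"object","properties":{"increments":{"type":"array"},"newtons":{"type":"number"}},"required":["increments"]}

```bash
mkdir -p pics; python3 - <<'E'
from cell import robot, viewer
import cv2
s=robot.observe();print(s['time'],s['tool_pos'],s['tool_rot'],s['opening'],robot.grip_depth)
for n in("top","scene"):
    cv2.imwrite(f"pics/{n}0.png",viewer.read_camera(n)[:,:,::-1])
    p=viewer.camera_params(n);print(n,p['K'].round(1).tolist() if hasattr(p['K'],'round') else p['K'],p['T'])
E
```

```text
0.0 [0.16930139 0.49649457 0.19036674] [-3.14012555e+00 -1.95934155e-04  2.81282348e+00] 0.09217966585847027 -0.0188
top [[493.5, 0.0, 318.2], [0.0, 493.5, 203.0], [0.0, 0.0, 1.0]] [[-3.77572947e-03 -9.96791663e-01  7.99507680e-02  4.16226326e-01]
 [-9.99872948e-01  2.52501813e-03 -1.57388449e-02  9.30948379e-04]
 [ 1.54864722e-02 -8.00000357e-02 -9.96674552e-01  1.13850015e+00]
 [ 0.00000000e+00  0.00000000e+00  0.00000000e+00  1.00000000e+00]]
scene [[390.5, 0.0, 311.8], [0.0, 390.5, 202.8], [0.0, 0.0, 1.0]] [[ 0.81430871 -0.33462583  0.47426457 -0.04034576]
 [-0.58032635 -0.45378275  0.67624148 -0.74643543]
 [-0.01107478 -0.82589756 -0.56371143  0.66376139]
 [ 0.          0.          0.          1.        ]]
```

View pics/top0.png

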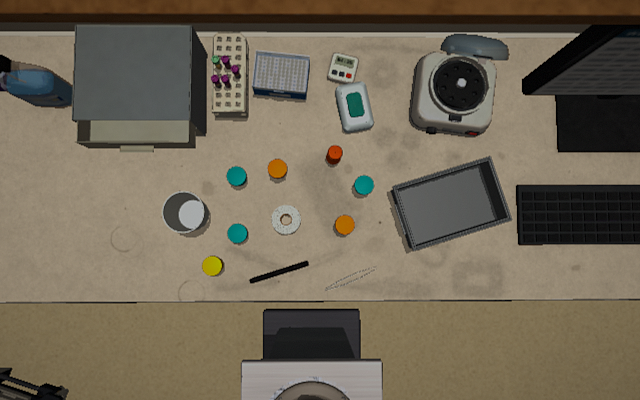

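View pics/scene0.png

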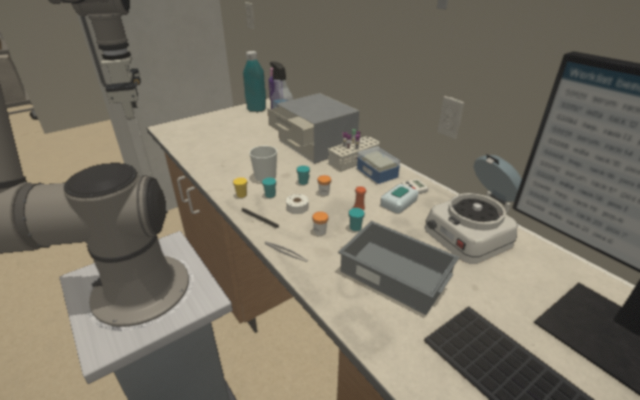

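The top view shows orange round tops at (277,169) and (345,225), which fit the cups: whitish bodies under orange caps in the scene view at (324,184) and (320,222). The narrower red-orange item at (334,154) is the decapper. The turquoise ones at (237,176), (237,233) and (364,185) and the yellow one at (212,266) are look-alikes. The tray is centred near (451,203) and the beaker is at (184,212). I'll confirm with an enlarged crop.

```bash
cat >h.py <<'E'
import cv2, numpy as np
from cell import robot, viewer
from scipy.spatial.transform import Rotation as R
def ray(n,uv,z,p=None):
    p=p or viewer.camera_params(n);K=np.array(p['K']);T=np.array(p['T'])
    d=T[:3,:3]@np.linalg.solve(K,[uv[0],uv[1],1]);o=T[:3,3]
    return o+d*(z-o[2])/d[2]
def tool(target):  # world displacement to target in tool axes, cm
    s=robot.observe();Rt=R.from_euler('xyz',s['tool_rot'])
    return Rt.inv().apply(np.array(target)-s['tool_pos'])*100
def blobs(img,lo,hi,amin):
    m=cv2.inRange(cv2.cvtColor(img,cv2.COLOR_RGB2HSV),lo,hi)
    return [c for c in cv2.findContours(m,0,2)[0] if cv2.contourArea(c)>amin]
E
python3 - <<'E'
from h import *
im=cv2.imread('pics/top0.png')[:,:,::-1].copy()
for n,lo,hi in(("orange",(3,150,90),(20,255,255)),("teal",(80,120,60),(100,255,255)),("yellow",(24,150,90),(34,255,255))):
    for c in blobs(im,lo,hi,60):
        (u,v),r=cv2.minEnclosingCircle(c);print(n,(round(u,1),round(v,1)),round(r,1),ray('top',(u,v),.053).round(4))
m=blobs(im[:, :515][:, 380:].copy(),(0,0,40),(180,60,125),2000)
for c in m:
    if cv2.boundingRect(c)[1]<140: continue
    c=c+[[380,0]];b=cv2.boxPoints(cv2.minAreaRect(c));P=np.array([ray('top',q,.065) for q in b])
    print('tray',b.round().tolist(),P.round(3).tolist(),P.mean(0).round(3))
sc=cv2.imread('pics/scene0.png')[140:260,220:400]
tp=cv2.imread('pics/top0.png')[130:250,200:380]
cv2.imwrite('pics/crop.png',cv2.resize(np.vstack([sc,tp]),None,fx=2.5,fy=2.5,interpolation=2))
E
```

```text
orange (344.4, 224.4) 9.8 [ 0.456  -0.0736  0.053 ]
orange (277.0, 168.3) 9.6 [0.5808 0.0749 0.053 ]
orange (334.9, 152.0) 7.2 [ 0.6172 -0.0537  0.053 ]
orange (579.0, 9.2) 12.3 [ 0.9487 -0.6173  0.053 ]
orange (502.0, 5.5) 59.1 [ 0.9568 -0.4395  0.053 ]
orange (305.0, 0.5) 131.0 [0.9669 0.0122 0.053 ]
orange (155.0, 6.0) 9.4 [0.9526 0.3523 0.053 ]
orange (123.5, 6.0) 15.3 [0.9523 0.4233 0.053 ]
orange (85.5, 3.5) 15.7 [0.9578 0.509  0.053 ]
teal (236.9, 233.1) 9.7 [0.4376 0.1623 0.053 ]
teal (363.5, 184.5) 9.6 [ 0.5443 -0.1167  0.053 ]
teal (235.8, 175.7) 9.6 [0.5644 0.1658 0.053 ]
teal (354.8, 104.3) 12.4 [ 0.7255 -0.0992  0.053 ]
yellow (211.7, 265.4) 9.9 [0.3678 0.2162 0.053 ]
tray [[383.0, 188.0], [491.0, 154.0], [512.0, 220.0], [405.0, 255.0]] [[0.535, -0.159, 0.065], [0.611, -0.399, 0.065], [0.464, -0.441, 0.065], [0.39, -0.203, 0.065]] [ 0.5   -0.3    0.065]
```

View pics/crop.png

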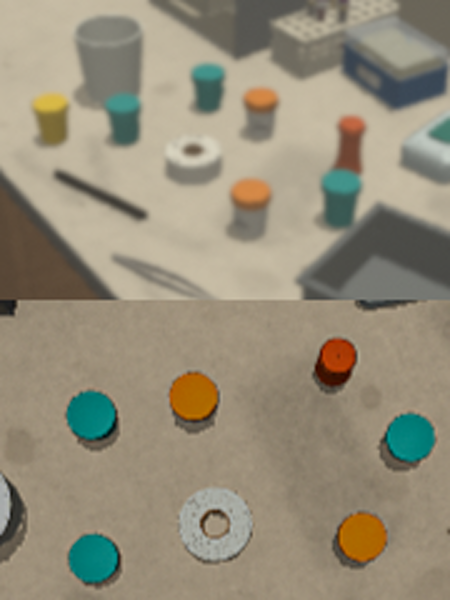

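The crop confirms it: the two cups have translucent bodies under orange caps at top pixels (277,169) and (345,225). The waisted red one is the decapper, and the turquoise and yellow ones are look-alikes. Cup B, at (0.581, 0.075), goes first.

```bash
python3 - <<'E'
from h import *
print(tool([.581,.075,.15]).round(2))
E
```

```text
[-52.57 -26.59   4.07]
```

{"op": "step_arm", "data": {
  "increments": [
    {"delta_pos": [-5,-2.5,0],"dr": [0,0,5],"fingers": -0.5},
    {"delta_pos": [-10,-5,0],"dr": [0,0,10],"fingers": -0.5},
    {"delta_pos": [-15,-7.5,0],"dr": [0,0,15],"fingers": -0.5},
    {"delta_pos": [-20,-10,0],"dr": [0,0,20],"fingers": -0.5},
    {"delta_pos": [-25,-12.5,0],"dr": [0,0,26],"fingers": -0.5}
  ],
  "newtons": 20
}}

```text
time: 0.72
tool_pos: [0.3666, 0.2964, 0.1909]
tool_rot: [-3.141, -0.0, 2.356]
contact_force: [0.7, 1.0, 0.3]
opening: 0.0687
grip_force: 0.0
```

```bash
python3 - <<'E'
from h import *
print(robot.observe()['tool_rot'],tool([.581,.075,.15]).round(2))
E
```

```text
[-3.14139404e+00 -1.81966732e-04  2.35581630e+00] [-30.81  -0.48   4.08]
```

{"op": "step_arm", "data": {
  "increments": [
    {"delta_pos": [-6,0,0],"dr": [0,0,0],"fingers": -0.5},
    {"delta_pos": [-12,-0.2,0],"dr": [0,0,0],"fingers": -0.5},
    {"delta_pos": [-18,-0.3,1],"dr": [0,0,0],"fingers": -0.5},
    {"delta_pos": [-24,-0.4,2],"dr": [0,0,0],"fingers": -0.5},
    {"delta_pos": [-30,-0.5,4],"dr": [0,0,0],"fingers": -0.5}
  ]
}}

```text
time: 1.35
tool_pos: [0.576, 0.0817, 0.1512]
tool_rot: [3.14, 0.001, 2.359]
contact_force: [-0.1, 1.5, -0.1]
opening: 0.0691
grip_force: 0.0
```

```bash
python3 - <<'E'
from h import *
p=viewer.camera_params('wrist');im=viewer.read_camera('wrist')
cv2.imwrite('pics/w1.png',im[:,:,::-1])
for c in blobs(im,(3,150,60),(20,255,255),300):
    (u,v),r=cv2.minEnclosingCircle(c);print((round(u),round(v)),round(r),ray('wrist',(u,v),.053,p).round(4))
print(tool([.581,.075,.15]).round(2),robot.observe()['tool_pos'])
E
```

```text
(404, 304) 155 [0.7488 0.0527 0.053 ]
(440, 269) 24 [0.7426 0.114  0.053 ]
(204, 269) 25 [ 0.5472 -0.0822  0.053 ]
(148, 210) 22 [ 0.4579 -0.0696  0.053 ]
(320, 196) 20 [0.5809 0.0771 0.053 ]
[-0.21  0.08 -0.27] [0.57896709 0.0758655  0.14730424]
```

View pics/w1.png

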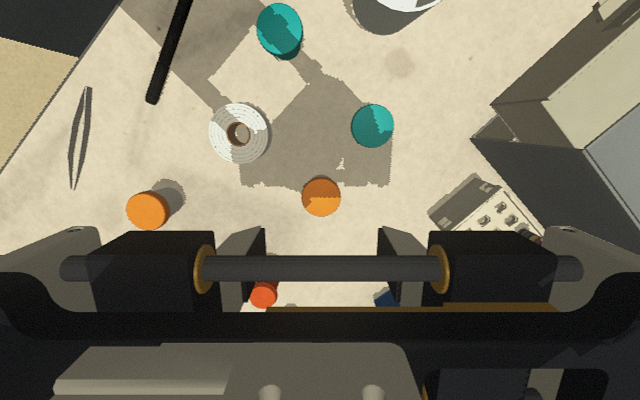

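The wrist view shows the orange cup at (320,196), between the fingers, at about (0.581, 0.077). The turquoise one at (372,125) is clear of them. I'll go down and grip the cap.

{"op": "step_arm", "data": {
  "increments": [
    {"delta_pos": [-0.1,0.1,5],"dr": [0,0,0],"fingers": -0.5},
    {"delta_pos": [-0.1,0.1,9],"dr": [0,0,0],"fingers": -0.5},
    {"delta_pos": [-0.1,0.1,12.3],"dr": [0,0,0],"fingers": -0.5},
    {"delta_pos": [-0.1,0.1,12.3],"dr": [0,0,0],"fingers": -0.5},
    {"delta_pos": [-0.1,0.1,12.3],"dr": [0,0,0],"fingers": 1}
  ]
}}

```text
time: 2.02
tool_pos: [0.5766, 0.0834, 0.0294]
tool_rot: [3.14, 0.001, 2.359]
contact_force: [-0.2, 0.1, 0.1]
opening: 0.0629
grip_force: 0.0
```

{"op": "step_arm", "data": {
  "increments": [
    {"delta_pos": [0,0,0],"dr": [0,0,0],"fingers": 1},
    {"delta_pos": [0,0,0],"dr": [0,0,0],"fingers": 1},
    {"delta_pos": [0,0,0],"dr": [0,0,0],"fingers": 1},
    {"delta_pos": [0,0,-3],"dr": [0,0,0],"fingers": 1},
    {"delta_pos": [0,0,-7],"dr": [0,0,0],"fingers": 1}
  ]
}}

```text
time: 2.65
tool_pos: [0.5751, 0.0833, 0.0983]
tool_rot: [-3.14, -0.002, 2.359]
contact_force: [0.1, -1.1, -0.6]
opening: 0.0136
grip_force: 0.0
```

```bash
python3 - <<'E'
from h import *
s=robot.observe();print(s['opening'],s['grip_force'],s['tool_pos'],tool([.515,-.353,.17]).round(2))
E
```

```text
0.013595682456944914 0.0 [0.5750682  0.08328683 0.09832309] [-26.49 -35.18  -7.16]
```

```bash
python3 - <<'E'
from h import *
im=viewer.read_camera('wrist');p=viewer.camera_params('wrist')
cv2.imwrite('pics/w2.png',im[:,:,::-1])
s=robot.observe();print(s['opening'],s['grip_force'],s['tool_pos'],s['tool_rot'],s['qvel'])
print(np.array(p['T']).round(4))
t=viewer.read_camera('top');cv2.imwrite('pics/t2.png',t[:,:,::-1])
for c in blobs(t,(3,150,90),(20,255,255),30):
    (u,v),r=cv2.minEnclosingCircle(c)
    if v>100: print((u,v),r,ray('top',(u,v),.053).round(4))
s=robot.observe();print(s['tool_pos'])
E
```

```text
0.009290815118180598 0.0 [0.57860393 0.08343197 0.10470663] [3.13586661 0.00548566 2.35911212] [-1.23492558e-04  6.62032364e-03  8.91690179e-04  2.11658110e-03
 -1.32154344e-01  1.11908484e-03]
[[ 0.705   0.6815  0.1964  0.5268]
 [ 0.7092 -0.6795 -0.1878  0.1344]
 [ 0.0055  0.2717 -0.9624  0.2981]
 [ 0.      0.      0.      1.    ]]
(344.2784729003906, 224.34176635742188) 9.862038612365723 [ 0.4561 -0.0734  0.053 ]
(334.5, 152.5) 7.516748428344727 [ 0.6161 -0.0529  0.053 ]
[0.57878264 0.08342335 0.10294852]
```

View pics/w2.png

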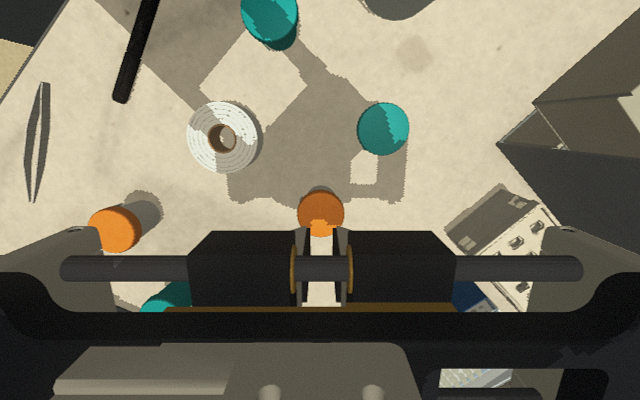

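```bash
python3 - <<'E'
from h import *
for i in range(3):
    s=robot.observe();p=viewer.camera_params('wrist');im=viewer.read_camera('wrist')
    for c in blobs(im,(3,150,60),(20,255,255),300):
        (u,v),r=cv2.minEnclosingCircle(c)
        if v<235 or r<50 and False: print((round(u),round(v)),round(r),ray('wrist',(u,v),.053,p).round(4))
    print(s['time'],s['tool_pos'],s['tool_rot'],s['qpos'].round(4) if hasattr(s['qpos'],'round') else s['qpos'])
E
```

```text
(113, 224) 27 [ 0.4576 -0.0676  0.053 ]
(317, 208) 23 [0.5807 0.0775 0.053 ]
2.75 [0.57878264 0.08342335 0.10294852] [3.13530977 0.00600962 2.35905996] [ 1.2100e-02  5.2430e-01  1.4884e+00  1.0000e-04  1.1202e+00 -7.7630e-01]
(113, 226) 27 [ 0.4577 -0.0678  0.053 ]
(318, 210) 23 [0.5807 0.0776 0.053 ]
2.8 [0.57741905 0.08336844 0.10063616] [3.13788842 0.00352649 2.35906943] [ 1.2000e-02  5.2660e-01  1.4914e+00  1.0000e-04  1.1184e+00 -7.7630e-01]
(113, 228) 27 [ 0.4577 -0.0679  0.053 ]
(319, 212) 24 [0.5807 0.0777 0.053 ]
2.85 [0.57617995 0.08335139 0.0989433 ] [3.14031713e+00 1.13814622e-03 2.35903626e+00] [ 1.2000e-02  5.2840e-01  1.4936e+00  1.0000e-04  1.1180e+00 -7.7630e-01]
```

```bash
python3 - <<'E'
from h import *
b=viewer.read_camera('scene');a=cv2.imread('pics/scene0.png')[:,:,::-1].copy()
for im in(a,b):
    for c in blobs(im,(3,110,90),(20,255,255),20):
        x,y,w,h=cv2.boundingRect(c);q=(x+w/2,y+h/2)
        if 250<x<380 and y>150: print((x,y,w,h),ray('scene',q,.048).round(4))
cv2.imwrite('pics/s2.png',cv2.resize(np.hstack([x[100:260,220:420] for x in(a,b)])[:,:,::-1],None,fx=2,fy=2,interpolation=2))
s=robot.observe();print(s['tool_pos'],s['opening'])
E
```

```text
(313, 212, 15, 12) [ 0.4547 -0.0796  0.048 ]
(355, 187, 11, 21) [ 0.6047 -0.0684  0.048 ]
(318, 175, 13, 10) [0.5805 0.0697 0.048 ]
(313, 211, 15, 13) [ 0.456  -0.0778  0.048 ]
(355, 187, 11, 21) [ 0.6047 -0.0684  0.048 ]
(318, 176, 13, 9) [0.5787 0.0673 0.048 ]
[0.5750471  0.08330164 0.09725216] 0.00013274489795493693
```

View pics/s2.png

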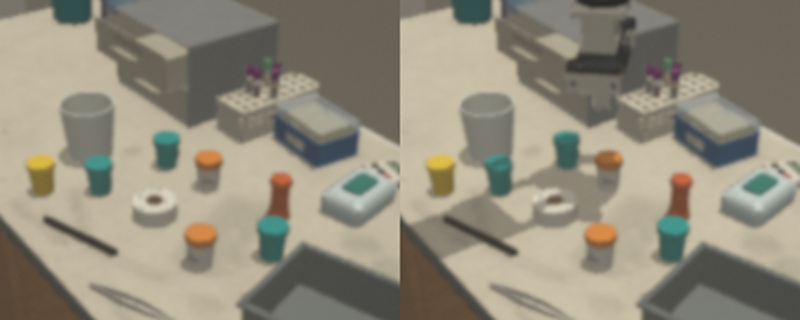

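The crop, with the before view on the left and now on the right, shows the upper orange cup still standing where it was, so the grip missed. The tool was about 7 mm off centre. I'll recentre, go lower, and check the grip before lifting.

{"op": "step_arm", "data": {
  "increments": [
    {"delta_pos": [-0.9,0,0],"dr": [0,0,0],"fingers": -0.5},
    {"delta_pos": [-0.9,0,0],"dr": [0,0,0],"fingers": -0.5},
    {"delta_pos": [-0.9,0,0],"dr": [0,0,0],"fingers": -0.5},
    {"delta_pos": [-0.9,0,0],"dr": [0,0,0],"fingers": -0.5},
    {"delta_pos": [-0.9,0,0],"dr": [0,0,0],"fingers": -0.5}
  ],
  "newtons": 30
}}

```text
time: 3.58
tool_pos: [0.5822, 0.0771, 0.0983]
tool_rot: [3.142, -0.0, 2.359]
contact_force: [-0.1, 0.6, 0.1]
opening: 0.046
grip_force: 0.0
```

{"op": "step_arm", "data": {
  "increments": [
    {"delta_pos": [0,0,0],"dr": [0,0,0],"fingers": -0.5},
    {"delta_pos": [0,0,0],"dr": [0,0,0],"fingers": -0.5},
    {"delta_pos": [0,0,0],"dr": [0,0,0],"fingers": -0.5},
    {"delta_pos": [0,0,0],"dr": [0,0,0],"fingers": -0.5},
    {"delta_pos": [0,0,0],"dr": [0,0,0],"fingers": -0.5}
  ]
}}

```text
time: 4.2
tool_pos: [0.5823, 0.077, 0.0982]
tool_rot: [3.141, -0.0, 2.359]
contact_force: [0.4, -0.5, 0.1]
opening: 0.0688
grip_force: 0.0
```

```bash
python3 - <<'E'
from h import *
for i in range(3):
    s=robot.observe();p=viewer.camera_params('wrist');im=viewer.read_camera('wrist')
    B=blobs(im,(3,150,60),(20,255,255),300)
    for c in B:
        (u,v),r=cv2.minEnclosingCircle(c)
        if 280<u<360 and v<250: print((u,v),r,ray('wrist',(u,v),.053,p).round(4))
    print(s['time'],s['tool_pos'],s['opening'],tool([.581,.0765,.016]).round(2))
E
```

```text
(319.57696533203125, 202.84710693359375) 23.854206085205078 [0.5808 0.0775 0.053 ]
4.2 [0.58226377 0.0769794  0.09824884] 0.06878424948068379 [ 0.06 -0.12  8.23]
(319.58123779296875, 202.9217071533203) 23.80356788635254 [0.5809 0.0774 0.053 ]
4.25 [0.5822644  0.07697584 0.09826715] 0.06878419968491928 [ 0.06 -0.12  8.23]
(319.3972473144531, 202.80821228027344) 23.811635971069336 [0.5807 0.0774 0.053 ]
4.3 [0.58227102 0.07698047 0.09827939] 0.06880703503653918 [ 0.06 -0.12  8.23]
```

{"op": "step_arm", "data": {
  "increments": [
    {"delta_pos": [0,0,3],"dr": [0,0,0],"fingers": -0.5},
    {"delta_pos": [0,-0.1,6],"dr": [0,0,0],"fingers": -0.5},
    {"delta_pos": [0,-0.1,8.2],"dr": [0,0,0],"fingers": -0.5},
    {"delta_pos": [0,-0.1,8.2],"dr": [0,0,0],"fingers": -0.5},
    {"delta_pos": [0,-0.1,8.2],"dr": [0,0,0],"fingers": -0.5}
  ]
}}

```text
time: 4.97
tool_pos: [0.5823, 0.0763, 0.0172]
tool_rot: [3.141, 0.001, 2.359]
contact_force: [0.0, -0.1, 0.3]
opening: 0.0688
grip_force: 0.0
```

{"op": "step_arm", "data": {
  "increments": [
    {"delta_pos": [0,0,0],"dr": [0,0,0],"fingers": 1},
    {"delta_pos": [0,0,0],"dr": [0,0,0],"fingers": 1},
    {"delta_pos": [0,0,0],"dr": [0,0,0],"fingers": 1},
    {"delta_pos": [0,0,0],"dr": [0,0,0],"fingers": 1},
    {"delta_pos": [0,0,0],"dr": [0,0,0],"fingers": 1}
  ]
}}

```text
time: 5.6
tool_pos: [0.5834, 0.0767, 0.0178]
tool_rot: [3.138, 0.003, 2.359]
contact_force: [1.2, 2.9, 5.9]
opening: 0.0238
grip_force: 2.8
```

```bash
python3 - <<'E'
from h import *
im=viewer.read_camera('wrist');cv2.imwrite('pics/w3.png',im[:,:,::-1])
for i in range(3):
    s=robot.observe();viewer.read_camera('top');print(s['time'],s['tool_pos'],s['opening'],s['grip_force'],s['contact_force'])
E
```

```text
5.65 [0.58353796 0.07671575 0.0178053 ] 0.01945094205574701 2.941924205842952 [2.99250649 2.24640086 6.1644319 ]
5.7 [0.58364413 0.07677289 0.01784113] 0.015794992940603228 1.8989696154858393 [0.98254269 1.99076878 3.96558272]
5.75 [0.58306292 0.07642132 0.01771143] 0.011172693225551618 6.8246731627732515 [-1.38016457 -2.06853448 13.00561366]
```

View pics/w3.png

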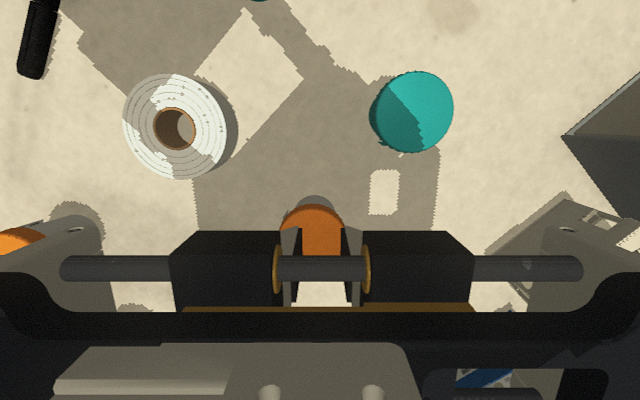

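The wrist view shows the cap at about (313,239), with the finger gap at (320,250) narrower than the cap, so the grip isn't normal. I'll look from the side before acting.

```bash
python3 - <<'E'
from h import *
b=viewer.read_camera('scene');w=viewer.read_camera('wrist');t=viewer.read_camera('top')
for c in blobs(b,(3,110,90),(20,255,255),8):
    x,y,ww,h=cv2.boundingRect(c)
    if 250<x<380 and y>150: print((x,y,ww,h),ray('scene',(x+ww/2,y+h/2),.048).round(4))
f=lambda a:cv2.resize(a,(400,300),interpolation=2)[:,:,::-1]
cv2.imwrite('pics/c3.png',np.vstack([np.hstack([f(b[140:215,275:375]),f(w[190:310,240:400])]),np.hstack([f(t[130:205,230:330]),f(b[60:240,200:440])])]))
s=robot.observe();print(s['time'],s['tool_pos'],s['opening'],s['grip_force'],s['contact_force'])
p=viewer.camera_params('scene');K=np.array(p['K']);T=np.linalg.inv(p['T'])
for P in(s['tool_pos'],s['tool_pos']+np.array([0,0,.066])):
    q=K@(T@np.r_[P,1])[:3];print((q/q[2]).round(1))
print(viewer.camera_params('wrist')['K'])
E
```

```text
(313, 211, 15, 13) [ 0.456  -0.0778  0.048 ]
(355, 187, 11, 21) [ 0.6047 -0.0684  0.048 ]
(318, 178, 13, 7) [0.5752 0.0627 0.048 ]
5.95 [0.58306364 0.07593533 0.01853745] 0.001137985944624367 6.616829097038135 [-1.20553903 -0.79406974 13.33267778]
[323.9 187.    1. ]
[324.  168.5   1. ]
[[277.70797496   0.         321.01501553]
 [  0.         277.70797496 198.35144705]
 [  0.           0.           1.        ]]
```

View pics/c3.png

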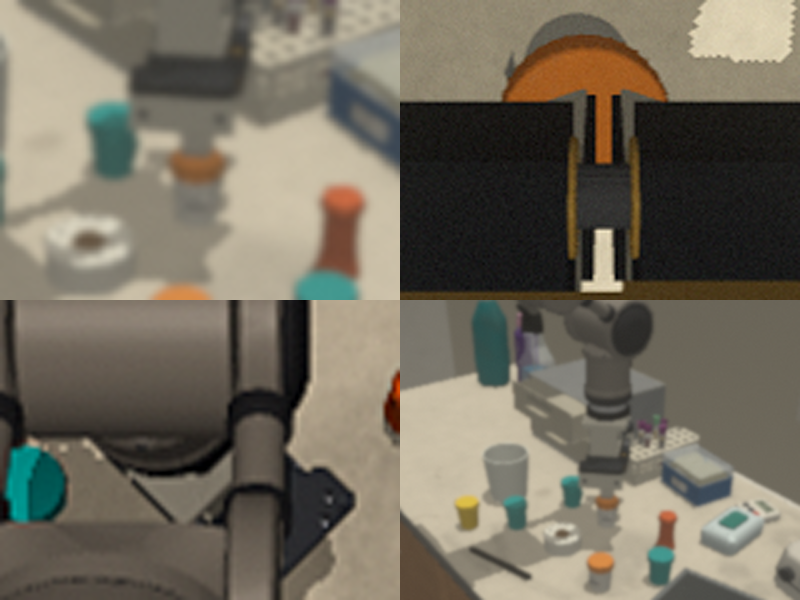

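The side view shows the cup still standing at its place with the shut fingers sunk into the cap, so the contact is soft and the grip far too strong for a 35 g cup. I'll open, then grip very lightly to a limited closure.

{"op": "step_arm", "data": {
  "increments": [
    {"delta_pos": [0,0,0],"dr": [0,0,0],"fingers": -0.5},
    {"delta_pos": [0,0,0],"dr": [0,0,0],"fingers": -0.5},
    {"delta_pos": [0,0,0],"dr": [0,0,0],"fingers": -0.5},
    {"delta_pos": [0,0,0],"dr": [0,0,0],"fingers": -0.5},
    {"delta_pos": [0,0,0],"dr": [0,0,0],"fingers": -0.5}
  ],
  "newtons": 4
}}

```text
time: 6.58
tool_pos: [0.5836, 0.0764, 0.0186]
tool_rot: [3.138, 0.003, 2.359]
contact_force: [-0.8, 0.3, 12.3]
opening: 0.0461
grip_force: 5.9
```

```bash
cat >look.py <<'E'
from h import *
import sys
for i in range(int(sys.argv[1])):
    s=robot.observe();p=viewer.camera_params('wrist');im=viewer.read_camera('wrist')
    print(round(s['time'],2),s['tool_pos'].round(4),round(s['opening'],4),round(s['grip_force'],2),np.round(s['contact_force'],1))
b=viewer.read_camera('scene')
for c in blobs(b,(3,110,90),(20,255,255),8):
    x,y,ww,h=cv2.boundingRect(c)
    if 250<x<430 and y>130: print('scene',(x,y,ww,h))
m=cv2.inRange(cv2.cvtColor(im,cv2.COLOR_RGB2HSV),(3,150,60),(20,255,255));m[270:]=0
for c in cv2.findContours(m,0,2)[0]:
    if cv2.contourArea(c)>100:print('wrist',cv2.boundingRect(c))
E
python3 look.py 2
```

```text
6.58 [0.5836 0.0764 0.0186] 0.0461 5.93 [-0.8  0.3 12.3]
6.62 [0.5835 0.0763 0.0186] 0.05 5.63 [-0.1 -0.6 12.2]
scene (313, 211, 15, 13)
scene (355, 187, 11, 21)
scene (317, 179, 13, 10)
wrist (401, 245, 16, 25)
wrist (226, 245, 16, 25)
wrist (0, 226, 48, 29)
wrist (253, 204, 68, 52)
```

```bash
python3 look.py 6; python3 - <<'E'
from h import *
b=viewer.read_camera('scene');w=viewer.read_camera('wrist')
cv2.imwrite('pics/c4.png',np.hstack([cv2.resize(b[140:215,275:375],(400,300),interpolation=2),cv2.resize(w[160:310,220:420],(400,300),interpolation=2)])[:,:,::-1])
E
```

```text
6.72 [0.583  0.0762 0.0183] 0.0582 4.52 [-0.7 -1.3  8.3]
6.78 [0.5827 0.0761 0.018 ] 0.0621 3.73 [-1.  -0.5  7.9]
6.83 [0.5825 0.076  0.0178] 0.0656 3.15 [-0.9 -0.2  5.9]
6.88 [0.5823 0.076  0.0176] 0.0673 3.23 [-0.8 -0.9  7.6]
6.92 [0.5822 0.076  0.0174] 0.0684 3.31 [-0.4 -0.9  6.4]
6.97 [0.582  0.076  0.0174] 0.0684 3.35 [-1.4 -0.5  6.2]
scene (313, 211, 15, 13)
scene (355, 187, 11, 21)
scene (316, 180, 14, 11)
wrist (428, 245, 21, 25)
wrist (194, 245, 21, 25)
wrist (0, 228, 47, 27)
wrist (242, 205, 65, 51)
```

View pics/c4.png

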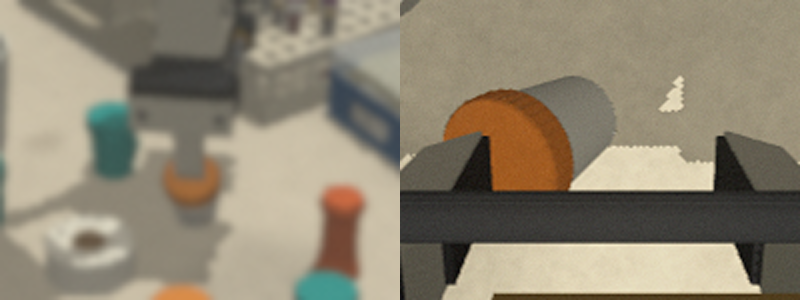

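The crops show the cup tilted against the left finger, with its cap at (510,150) in the right panel. I'll lift off slowly.

{"op": "step_arm", "data": {
  "increments": [
    {"delta_pos": [0,0,-0.7],"dr": [0,0,0],"fingers": -0.6},
    {"delta_pos": [0,0,-1.4],"dr": [0,0,0],"fingers": -0.7},
    {"delta_pos": [0,0,-2.1],"dr": [0,0,0],"fingers": -0.8},
    {"delta_pos": [0,0,-2.8],"dr": [0,0,0],"fingers": -0.9},
    {"delta_pos": [0,0,-3.5],"dr": [0,0,0],"fingers": -1}
  ]
}}

```text
time: 7.8
tool_pos: [0.5816, 0.0763, 0.0518]
tool_rot: [3.141, 0.0, 2.359]
contact_force: [-1.0, -0.9, -0.0]
opening: 0.091
grip_force: 0.0
```

```bash
python3 look.py 2
```

```text
7.8 [0.5816 0.0763 0.0518] 0.091 0.0 [-1.  -0.9 -0. ]
7.85 [0.5822 0.0763 0.0527] 0.0911 0.0 [0.7 0.3 0.8]
scene (313, 211, 15, 13)
scene (355, 187, 11, 21)
scene (319, 177, 13, 8)
wrist (473, 245, 15, 25)
wrist (154, 245, 27, 25)
wrist (35, 211, 65, 30)
wrist (286, 194, 57, 57)
```

{"op": "step_arm", "data": {
  "increments": [
    {"delta_pos": [0,0,-2],"dr": [0,0,0],"fingers": -0.5},
    {"delta_pos": [0,0,-4.5],"dr": [0,0,0],"fingers": -0.5},
    {"delta_pos": [0,0,-4.5],"dr": [0,0,0],"fingers": -0.5},
    {"delta_pos": [0,0,-4.5],"dr": [0,0,0],"fingers": -0.5},
    {"delta_pos": [0,0,-4.5],"dr": [0,0,0],"fingers": -0.5}
  ],
  "newtons": 4
}}

```text
time: 8.57
tool_pos: [0.5808, 0.0763, 0.095]
tool_rot: [-3.14, -0.002, 2.359]
contact_force: [0.1, 0.4, 0.4]
opening: 0.0681
grip_force: 0.0
```

```bash
python3 look.py 1; cat >cup.py <<'E'
from h import *
p=viewer.camera_params('wrist');im=viewer.read_camera('wrist')
for c in blobs(im[:245].copy(),(3,150,60),(20,255,255),300):
    (u,v),r=cv2.minEnclosingCircle(c);P=ray('wrist',(u,v),.053,p)
    print('cup',(round(u),round(v)),round(r,1),P.round(4),'tool cm to z.022',tool([P[0],P[1],.022]).round(2))
E
python3 cup.py
```

```text
8.57 [0.5808 0.0763 0.095 ] 0.0681 0.0 [0.1 0.4 0.4]
scene (313, 211, 15, 13)
scene (355, 187, 11, 21)
scene (318, 177, 13, 9)
wrist (434, 247, 15, 23)
wrist (194, 246, 20, 24)
wrist (84, 198, 55, 47)
wrist (289, 181, 48, 49)
cup (111, 220) 27.6 [ 0.4578 -0.0679  0.053 ] tool cm to z.022 [ -1.42 -18.92   7.37]
cup (313, 205) 24.1 [0.576  0.0717 0.053 ] tool cm to z.022 [ 0.04 -0.68  7.35]
```

{"op": "step_arm", "data": {
  "increments": [
    {"delta_pos": [0,-0.7,0],"dr": [0,0,0],"fingers": -0.5},
    {"delta_pos": [0,-0.7,3],"dr": [0,0,0],"fingers": -0.5},
    {"delta_pos": [0,-0.7,5],"dr": [0,0,0],"fingers": -0.5},
    {"delta_pos": [0,-0.7,7],"dr": [0,0,0],"fingers": -0.5},
    {"delta_pos": [0,-0.7,7],"dr": [0,0,0],"fingers": -0.5}
  ],
  "newtons": 4
}}

```text
time: 9.35
tool_pos: [0.5751, 0.071, 0.0249]
tool_rot: [-3.139, -0.003, 2.359]
contact_force: [0.6, -0.1, 0.9]
opening: 0.0687
grip_force: 0.0
```

{"op": "step_arm", "data": {
  "increments": [
    {"delta_pos": [0,0,0],"dr": [0,0,0],"fingers": 0},
    {"delta_pos": [0,0,0],"dr": [0,0,0],"fingers": 0},
    {"delta_pos": [0,0,0],"dr": [0,0,0],"fingers": 0},
    {"delta_pos": [0,0,0],"dr": [0,0,0],"fingers": 0.05},
    {"delta_pos": [0,0,0],"dr": [0,0,0],"fingers": 0.1}
  ]
}}

```text
time: 9.98
tool_pos: [0.5767, 0.0713, 0.0264]
tool_rot: [3.141, 0.0, 2.359]
contact_force: [-0.4, 0.3, -0.8]
opening: 0.0419
grip_force: 0.0
```

```bash
python3 look.py 4
```

```text
9.97 [0.5767 0.0713 0.0264] 0.0419 0.0 [-0.4  0.3 -0.8]
10.03 [0.5766 0.0713 0.0263] 0.0413 0.0 [ 0.2 -0.5 -0. ]
10.07 [0.5766 0.0713 0.0263] 0.0417 0.0 [ 0.   0.2 -0.6]
10.12 [0.5766 0.0713 0.0263] 0.0412 0.0 [-0.5  0.1  0.3]
scene (313, 211, 15, 13)
scene (355, 187, 11, 21)
scene (318, 178, 13, 8)
wrist (387, 245, 15, 25)
wrist (241, 245, 14, 25)
wrist (7, 224, 58, 30)
wrist (287, 202, 66, 54)
```

{"op": "step_arm", "data": {
  "increments": [
    {"delta_pos": [0,0,0],"dr": [0,0,0],"fingers": 0.14},
    {"delta_pos": [0,0,0],"dr": [0,0,0],"fingers": 0.18},
    {"delta_pos": [0,0,0],"dr": [0,0,0],"fingers": 0.2},
    {"delta_pos": [0,0,0],"dr": [0,0,0],"fingers": 0.22},
    {"delta_pos": [0,0,0],"dr": [0,0,0],"fingers": 0.24}
  ]
}}

```text
time: 10.85
tool_pos: [0.5766, 0.0713, 0.0263]
tool_rot: [3.142, -0.0, 2.359]
contact_force: [-0.2, 0.2, 0.4]
opening: 0.035
grip_force: 0.0
```

```bash
python3 look.py 3
```

```text
10.85 [0.5766 0.0713 0.0263] 0.035 0.0 [-0.2  0.2  0.4]
10.9 [0.5766 0.0713 0.0262] 0.0346 0.0 [ 0.1 -0.1  0.7]
10.95 [0.5766 0.0713 0.0263] 0.035 0.0 [-0.5 -1.2  0.2]
scene (313, 211, 15, 13)
scene (355, 187, 11, 21)
scene (318, 178, 13, 8)
wrist (378, 245, 13, 25)
wrist (252, 245, 13, 25)
wrist (7, 224, 58, 30)
wrist (289, 202, 63, 54)
```

With the gap at 35 mm there is still no touch. The fingertips appear at row 227 of the wrist image. Cast back, that puts them about 36 mm behind the nominal TCP. The 13 N upward push at TCP z = 0.018 agrees, because the tips were resting on the 53 mm cap top. So the fingers were above the cap all along, and the TCP has to go about 36 mm lower. I'll open, then descend in small steps and check the force.

{"op": "step_arm", "data": {
  "increments": [
    {"delta_pos": [0,0,0],"dr": [0,0,0],"fingers": -0.5},
    {"delta_pos": [0,0,0],"dr": [0,0,0],"fingers": -0.5},
    {"delta_pos": [0,0,0],"dr": [0,0,0],"fingers": -0.5},
    {"delta_pos": [0,0,0],"dr": [0,0,0],"fingers": -0.5},
    {"delta_pos": [0,0,0],"dr": [0,0,0],"fingers": -0.5}
  ],
  "newtons": 10
}}

```text
time: 11.68
tool_pos: [0.5766, 0.0713, 0.0263]
tool_rot: [3.141, -0.0, 2.359]
contact_force: [-0.2, 0.4, -0.3]
opening: 0.0686
grip_force: 0.0
```

{"op": "step_arm", "data": {
  "increments": [
    {"delta_pos": [0,0,0.8],"dr": [0,0,0],"fingers": -0.5},
    {"delta_pos": [0,0,1.6],"dr": [0,0,0],"fingers": -0.5},
    {"delta_pos": [0,0,2.3],"dr": [0,0,0],"fingers": -0.5},
    {"delta_pos": [0,0,2.9],"dr": [0,0,0],"fingers": -0.5},
    {"delta_pos": [0,0,2.9],"dr": [0,0,0],"fingers": -0.5}
  ]
}}

```text
time: 12.3
tool_pos: [0.5762, 0.0713, -0.0034]
tool_rot: [-3.141, -0.001, 2.359]
contact_force: [-0.2, -0.3, 0.3]
opening: 0.0688
grip_force: 0.0
```

```bash
python3 look.py 2
```

```text
12.3 [ 0.5762  0.0713 -0.0034] 0.0688 0.0 [-0.2 -0.3  0.3]
12.35 [ 0.5765  0.0713 -0.003 ] 0.0692 0.0 [-0.9 -0.5  0.3]
scene (313, 211, 15, 13)
scene (355, 187, 11, 21)
wrist (428, 245, 21, 25)
wrist (194, 245, 21, 25)
wrist (0, 242, 21, 13)
wrist (281, 216, 78, 40)
```

TCP is at −3 mm with no contact, which confirms the offset. I'll close.

{"op": "step_arm", "data": {
  "increments": [
    {"delta_pos": [0,0,0],"dr": [0,0,0],"fingers": 1},
    {"delta_pos": [0,0,0],"dr": [0,0,0],"fingers": 1},
    {"delta_pos": [0,0,0],"dr": [0,0,0],"fingers": 1},
    {"delta_pos": [0,0,0],"dr": [0,0,0],"fingers": 1},
    {"delta_pos": [0,0,0],"dr": [0,0,0],"fingers": 1}
  ],
  "newtons": 15
}}

```text
time: 13.08
tool_pos: [0.5767, 0.0713, -0.0027]
tool_rot: [3.141, 0.0, 2.359]
contact_force: [-0.4, 0.2, 0.7]
opening: 0.0412
grip_force: 15.0
```

Gripped at 41 mm and 15 N. Next I'll lift.

{"op": "step_arm", "data": {
  "increments": [
    {"delta_pos": [0,0,-2],"dr": [0,0,0],"fingers": 1},
    {"delta_pos": [0,0,-5],"dr": [0,0,0],"fingers": 1},
    {"delta_pos": [0,0,-8],"dr": [0,0,0],"fingers": 1},
    {"delta_pos": [0,0,-11],"dr": [0,0,0],"fingers": 1},
    {"delta_pos": [0,0,-13],"dr": [0,0,0],"fingers": 1}
  ]
}}

```text
time: 13.7
tool_pos: [0.577, 0.0713, 0.1288]
tool_rot: [3.14, 0.001, 2.359]
contact_force: [-0.5, 0.1, -0.2]
opening: 0.0412
grip_force: 15.0
```

```bash
python3 - <<'E'
from h import *
s=robot.observe();print(s['opening'],s['grip_force'],tool([.515,-.353,.127]).round(2))
E
```

```text
0.0411535348260763 14.999970073113218 [-25.52 -34.46   0.16]
```

{"op": "step_arm", "data": {
  "increments": [
    {"delta_pos": [-2,-2.7,0],"dr": [0,0,0],"fingers": 1},
    {"delta_pos": [-5,-6.8,0],"dr": [0,0,0],"fingers": 1},
    {"delta_pos": [-8,-10.8,0],"dr": [0,0,0],"fingers": 1},
    {"delta_pos": [-11,-14.9,0],"dr": [0,0,0],"fingers": 1},
    {"delta_pos": [-14,-18.9,0],"dr": [0,0,0],"fingers": 1}
  ]
}}

```text
time: 14.32
tool_pos: [0.5421, -0.163, 0.1273]
tool_rot: [3.141, -0.0, 2.359]
contact_force: [1.3, 1.3, -0.0]
opening: 0.0413
grip_force: 15.0
```

{"op": "step_arm", "data": {
  "increments": [
    {"delta_pos": [-3,-4,0],"dr": [0,0,0],"fingers": 1},
    {"delta_pos": [-6,-8,0],"dr": [0,0,0],"fingers": 1},
    {"delta_pos": [-9,-12,0],"dr": [0,0,0],"fingers": 1},
    {"delta_pos": [-11.5,-15.5,0],"dr": [0,0,0],"fingers": 1},
    {"delta_pos": [-11.5,-15.5,0],"dr": [0,0,0],"fingers": 1}
  ]
}}

```text
time: 14.95
tool_pos: [0.5137, -0.3554, 0.1266]
tool_rot: [-3.141, -0.0, 2.355]
contact_force: [-1.2, 0.5, 0.1]
opening: 0.0411
grip_force: 15.0
```

```bash
python3 - <<'E'
from h import *
s=robot.observe();print(s['opening'],s['grip_force'],s['tool_pos'],tool([.515,-.353,.04]).round(2))
E
```

```text
0.04109948489633712 14.999710022821091 [ 0.51373876 -0.35537564  0.12663854] [0.08 0.26 8.66]
```

{"op": "step_arm", "data": {
  "increments": [
    {"delta_pos": [0,0.2,3],"dr": [0,0,0],"fingers": 1},
    {"delta_pos": [0,0.2,6],"dr": [0,0,0],"fingers": 1},
    {"delta_pos": [0,0.2,8.5],"dr": [0,0,0],"fingers": 1},
    {"delta_pos": [0,0.2,9.5],"dr": [0,0,0],"fingers": 1},
    {"delta_pos": [0,0.2,9.5],"dr": [0,0,0],"fingers": 1}
  ]
}}

```text
time: 15.58
tool_pos: [0.5163, -0.3502, 0.032]
tool_rot: [3.141, -0.001, 2.36]
contact_force: [-0.6, -0.9, -0.1]
opening: 0.0416
grip_force: 15.0
```

{"op": "step_arm", "data": {
  "increments": [
    {"delta_pos": [0,0,0],"dr": [0,0,0],"fingers": -0.3},
    {"delta_pos": [0,0,0],"dr": [0,0,0],"fingers": -0.3},
    {"delta_pos": [0,0,0],"dr": [0,0,0],"fingers": -0.3},
    {"delta_pos": [0,0,-3],"dr": [0,0,0],"fingers": -0.3},
    {"delta_pos": [0,0,-7],"dr": [0,0,0],"fingers": -0.3}
  ]
}}

```text
time: 16.2
tool_pos: [0.5157, -0.3506, 0.1023]
tool_rot: [-3.142, -0.002, 2.359]
contact_force: [-0.0, -0.3, 0.6]
opening: 0.06
grip_force: 0.0
```

```bash
python3 - <<'E'
from h import *
t=viewer.read_camera('top')
for c in blobs(t,(3,150,90),(20,255,255),30):
    (u,v),r=cv2.minEnclosingCircle(c)
    if v>100: print((round(u),round(v)),round(r,1),ray('top',(u,v),.053).round(4))
print(robot.observe()['tool_pos'],tool([.456,-.074,.11]).round(2))
E
python3 cup.py
```

```text
(344, 224) 9.8 [ 0.456  -0.0736  0.053 ]
(475, 196) 9.2 [ 0.5183 -0.3639  0.053 ]
(334, 152) 7.5 [ 0.6161 -0.0529  0.053 ]
[ 0.5183837  -0.35282621  0.10909631] [24.08 15.37 -0.28]
cup (318, 204) 23.3 [ 0.5191 -0.3565  0.053 ] tool cm to z.022 [-0.21 -0.22  8.54]
cup (616, 38) 28.5 [ 0.59   -0.0889  0.053 ] tool cm to z.022 [13.64 23.76  8.43]
```

The first cup is in the tray, at (475,196) in the top view. Now cup A.

{"op": "step_arm", "data": {
  "increments": [
    {"delta_pos": [3,1.9,0],"dr": [0,0,0],"fingers": -0.5},
    {"delta_pos": [8,5.1,0],"dr": [0,0,0],"fingers": -0.5},
    {"delta_pos": [13,8.3,0],"dr": [0,0,0],"fingers": -0.5},
    {"delta_pos": [18,11.5,0],"dr": [0,0,0],"fingers": -0.5},
    {"delta_pos": [22,14,0],"dr": [0,0,0],"fingers": -0.5}
  ]
}}

```text
time: 16.92
tool_pos: [0.458, -0.0946, 0.1022]
tool_rot: [3.141, -0.0, 2.359]
contact_force: [0.9, 1.0, 0.1]
opening: 0.0693
grip_force: 0.0
```

{"op": "step_arm", "data": {
  "increments": [
    {"delta_pos": [2,1.4,0],"dr": [0,0,0],"fingers": -0.5},
    {"delta_pos": [2,1.4,0],"dr": [0,0,0],"fingers": -0.5},
    {"delta_pos": [2,1.4,0],"dr": [0,0,0],"fingers": -0.5},
    {"delta_pos": [2,1.4,0],"dr": [0,0,0],"fingers": -0.5},
    {"delta_pos": [2,1.4,0],"dr": [0,0,0],"fingers": -0.5}
  ]
}}

```text
time: 17.55
tool_pos: [0.4548, -0.0733, 0.1021]
tool_rot: [-3.142, -0.0, 2.358]
contact_force: [0.3, 0.0, 0.3]
opening: 0.0691
grip_force: 0.0
```

```bash
python3 cup.py;python3 -c "
from h import *
print(robot.observe()['tool_pos'],tool([.4565,-.0725,-.003]).round(2))"
```

```text
cup (322, 203) 23.5 [ 0.4554 -0.0721  0.053 ] tool cm to z.022 [0.04 0.12 8.01]
[ 0.454793   -0.07321482  0.10212507] [-0.07  0.17 10.51]
```

{"op": "step_arm", "data": {
  "increments": [
    {"delta_pos": [0,0.1,3],"dr": [0,0,0],"fingers": -0.5},
    {"delta_pos": [0,0.1,6],"dr": [0,0,0],"fingers": -0.5},
    {"delta_pos": [0,0.1,8.5],"dr": [0,0,0],"fingers": -0.5},
    {"delta_pos": [0,0.1,10.5],"dr": [0,0,0],"fingers": -0.5},
    {"delta_pos": [0,0.1,10.5],"dr": [0,0,0],"fingers": -0.5}
  ]
}}

```text
time: 18.23
tool_pos: [0.4544, -0.0718, -0.0038]
tool_rot: [-3.14, -0.003, 2.359]
contact_force: [-0.4, -0.1, -0.9]
opening: 0.0688
grip_force: 0.0
```

{"op": "step_arm", "data": {
  "increments": [
    {"delta_pos": [0,0,0],"dr": [0,0,0],"fingers": 1},
    {"delta_pos": [0,0,0],"dr": [0,0,0],"fingers": 1},
    {"delta_pos": [0,0,0],"dr": [0,0,0],"fingers": 1},
    {"delta_pos": [0,0,0],"dr": [0,0,0],"fingers": 1},
    {"delta_pos": [0,0,0],"dr": [0,0,0],"fingers": 1}
  ],
  "newtons": 15
}}

```text
time: 18.85
tool_pos: [0.4559, -0.072, -0.0023]
tool_rot: [3.141, 0.001, 2.359]
contact_force: [-0.5, 0.4, 5.9]
opening: 0.0418
grip_force: 15.0
```

{"op": "step_arm", "data": {
  "increments": [
    {"delta_pos": [0,0,-2],"dr": [0,0,0],"fingers": 1},
    {"delta_pos": [0,0,-5],"dr": [0,0,0],"fingers": 1},
    {"delta_pos": [0,0,-8],"dr": [0,0,0],"fingers": 1},
    {"delta_pos": [0,0,-11],"dr": [0,0,0],"fingers": 1},
    {"delta_pos": [0,0,-13],"dr": [0,0,0],"fingers": 1}
  ]
}}

```text
time: 19.48
tool_pos: [0.4555, -0.0719, 0.1284]
tool_rot: [3.141, 0.001, 2.359]
contact_force: [0.4, -0.5, -0.5]
opening: 0.0417
grip_force: 15.0
```

```bash
python3 -c "
from h import *
s=robot.observe();print(s['opening'],s['grip_force'],s['tool_pos'],tool([.485,-.258,.127]).round(2))"
```

```text
0.04168801528679717 14.999971874131006 [ 0.45548407 -0.07190913  0.12842399] [-15.21 -11.12   0.15]
```

{"op": "step_arm", "data": {
  "increments": [
    {"delta_pos": [-3,-2.2,0],"dr": [0,0,0],"fingers": 1},
    {"delta_pos": [-7,-5.1,0],"dr": [0,0,0],"fingers": 1},
    {"delta_pos": [-11,-8,0],"dr": [0,0,0],"fingers": 1},
    {"delta_pos": [-14,-10.2,0],"dr": [0,0,0],"fingers": 1},
    {"delta_pos": [-15.2,-11.1,0],"dr": [0,0,0],"fingers": 1}
  ]
}}

```text
time: 20.1
tool_pos: [0.4846, -0.2594, 0.1266]
tool_rot: [-3.141, -0.001, 2.357]
contact_force: [0.6, 0.3, -0.6]
opening: 0.0418
grip_force: 15.0
```

{"op": "step_arm", "data": {
  "increments": [
    {"delta_pos": [0,0,0],"dr": [0,0,0],"fingers": 1},
    {"delta_pos": [0,0,4],"dr": [0,0,0],"fingers": 1},
    {"delta_pos": [0,0,7],"dr": [0,0,0],"fingers": 1},
    {"delta_pos": [0,0,9.5],"dr": [0,0,0],"fingers": 1},
    {"delta_pos": [0,0,9.5],"dr": [0,0,0],"fingers": 1}
  ]
}}

```text
time: 20.72
tool_pos: [0.4836, -0.2553, 0.0308]
tool_rot: [-3.141, -0.005, 2.36]
contact_force: [0.5, 0.8, -0.3]
opening: 0.0419
grip_force: 15.0
```

{"op": "step_arm", "data": {
  "increments": [
    {"delta_pos": [0,0,0],"dr": [0,0,0],"fingers": -0.3},
    {"delta_pos": [0,0,0],"dr": [0,0,0],"fingers": -0.3},
    {"delta_pos": [0,0,0],"dr": [0,0,0],"fingers": -0.3},
    {"delta_pos": [0,0,-3],"dr": [0,0,0],"fingers": -0.3},
    {"delta_pos": [0,0,-7],"dr": [0,0,0],"fingers": -0.3}
  ]
}}

```text
time: 21.35
tool_pos: [0.4843, -0.2574, 0.1026]
tool_rot: [-3.141, -0.002, 2.359]
contact_force: [0.8, -1.0, -0.0]
opening: 0.0598
grip_force: 0.0
```

{"op": "step_arm", "data": {
  "increments": [
    {"delta_pos": [2,2,-4],"dr": [0,0,0],"fingers": -0.3},
    {"delta_pos": [6,6,-6],"dr": [0,0,0],"fingers": -0.3},
    {"delta_pos": [10,10,-6],"dr": [0,0,0],"fingers": -0.3},
    {"delta_pos": [14,14,-6],"dr": [0,0,0],"fingers": -0.3},
    {"delta_pos": [16,16,-6],"dr": [0,0,0],"fingers": -0.3}
  ]
}}

```text
time: 21.98
tool_pos: [0.484, -0.029, 0.163]
tool_rot: [3.141, 0.001, 2.361]
contact_force: [0.7, -0.8, 0.0]
opening: 0.0594
grip_force: 0.0
```

```bash
python3 - <<'E'
from h import *
for i in range(8): t=viewer.read_camera('top')
cv2.imwrite('pics/end.png',t[:,:,::-1])
for c in blobs(t,(3,150,90),(20,255,255),30):
    (u,v),r=cv2.minEnclosingCircle(c)
    if v>100: print((round(u),round(v)),round(r,1),ray('top',(u,v),.057).round(4))
s=robot.observe();print(s['tool_pos'],s['contact_force'],s['time'])
E
```

```text
(428, 210) 9.8 [ 0.4866 -0.2574  0.057 ]
(471, 196) 9.8 [ 0.5176 -0.3532  0.057 ]
(335, 152) 7.2 [ 0.6176 -0.0538  0.057 ]
[ 0.48435098 -0.0326125   0.16223129] [-0.35764926  0.34253733  0.78287149] 22.375
```

View pics/end.png

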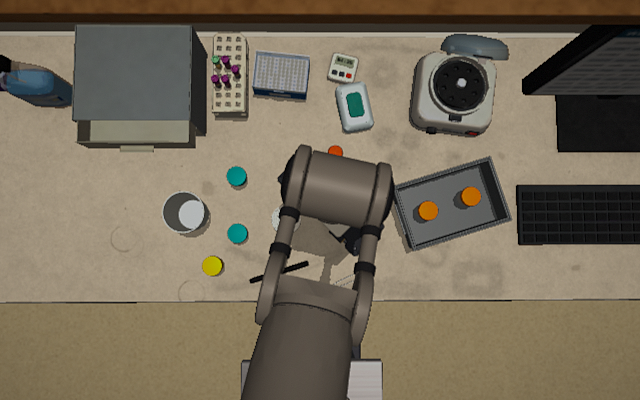

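Both orange cups stand in the tray at (428,210) and (471,196). The tray and beaker have not moved, and the arm is clear.

```bash
python3 -c "
from cell import robot
print(robot.hand_in())"
```

```text
the job is handed in; nothing more can be done
None
```

Both specimen cups are standing in the tray and the job is handed in at about 22 s of the 50 s; the first two grasps failed because the fingertips sit about 36 mm short of the stated TCP, and tilted one cup, which stood up again.

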